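# Dress the panel rest and set its clamp nut

## Robot

A 7-joint arm with a two-finger parallel gripper is mounted at the origin on the work surface. World frame = base frame: x ahead of the robot, y to its left, z up, the work surface at z = 0. Lengths are in m, angles in rad, forces in N, time in s.
With the tool pointing down it reaches from about 0.425 to 0.925 m from the base axis. Payload 6.8 kg.
Tool frame: the origin (TCP) lies at the very end of the fingers, on their centre line; the grasp point (between the pads) lies bot.tcp_to_grasp behind it (bot.tcp_to_grasp is the distance from the TCP to the grasp point, in m); z points along the fingers, y is the line along which they close (so a half turn about z gives the same grasp; the last joint's range is limited). The gripper opens to 85 mm and grips with 20 to 120 N. Pads are 22 mm wide; open, the fingers measure 114 mm over their backs; the gripper's body (76 mm by 85 mm) begins 54 mm behind the grasp point. The pads swing forward as they close: fully open they stand 13 mm farther back than shut.
Start: joints at [-1.361, 0.477, 0.022, 1.555, -0.011, 1.109, -0.083], TCP at [0.211, 0.641, 0.231] pointing down, gripper open.
Joint ranges: [-2.96, 2.96], [-0.34, 2.1], [-1.41, 1.46], [0.24, 2.44], [-1.37, 4.51], [0.17, 1.92], [-2.96, 2.96]. Speed limits (rad/s): [2.39, 2.39, 3.14, 3.14, 3.14, 3.14, 3.14].

## Interface

Orientations are given as a unit quaternion [w, x, y, z].
In Python, from station import bot gives the robot as it stands.
- The arm moves only by the tool servo_tool, never from a script. Its argument "motion" is a list that holds one entry, the list of rows, each a list of 7 numbers: the shift along the tool's x, y, z in m, then the turn, a rotation vector about the tool's x, y, z in units of 5 degrees (1.0 is 5 degrees), then the opening, from 0 (shut) to 1 (fully open). A call has 1 to 20 rows; each row is the pose to reach, as a shift and turn from the pose commanded when the call began, along the tool's axes at that moment; what a row does not reach only later rows make up. A row lasts 1/12 s, in which the tool goes at most 41.7 mm and 7.16 degrees, less where a joint would pass 70% of its speed; a pose out of reach is approached as far as the arm can. A call with a gripper value outside its range is refused whole. The fingers move at their own pace and stop on an object; "grip_force" is the grip in N (left out, the last holds). Time passes only in rows, so rows that repeat a pose let the fingers close. It gives the time, the measured TCP pose, the force, the opening and the grip force at its end, in the units of the state.
- bot.get_obs(): the state, without advancing time (a new reading comes with each control period).
- bot.read_camera(name): name is "scene" or "top" or "wrist"; returns a dict with "img" (420x560x3 uint8, red, green, blue), "K" (3x3 intrinsics, pixels), "k1" (the pictures are not rectified: a ray, as slopes to the right and down, at radius r is drawn at 1 + k1 r^2 times it, then the intrinsics apply), "pose" (4x4, takes a point from camera to world coordinates). Camera axes: x right, y down, z forward; pixel columns grow to the right and rows downward; lengths in m; the calibration is good to about 2 mm. A picture is of the moment at which its call begins. There is no depth.
- bot.hand_in(): hands the job in; it is judged then, once.
The state is a dict: "t": time; "q": joint angles; "joint_vel": joint speeds; "joint_torque": joint torques, N m; "eef_pos": TCP position; "tool_rot": TCP orientation; "contact_force": force on the tool from outside, world axes, zero at the start; "torque": the same for the moment, N m; "gripper_width": opening from 0.0 (shut) to 1.0 (fully open); "grasp_force": force on a finger pad.
Only numpy, scipy, OpenCV 4.12 (cv2) and the standard library are available. Lean on these libraries where they do the work, as an engineer would, in place of code of your own. Each camera call takes 0.05 s, during which the arm holds its last target. There are 200 camera calls.

## Task

Get the panel rest ready: lower the orange saddle astride the middle of the metal bar so that it hangs there on its own, without dropping it. Then screw the blue knurled nut on the rest down (clockwise from above) until it bottoms out, back it off a quarter turn so that the bar stays free, and finish while still gripping the nut there. Leave the other things on the bench where they are.

Things in the scene. Friction and masses are not known exactly. Their poses are not given: they have to be found in the camera images.
- saddle: Loose orange saddle, an upside-down U (about 0.15 kg) standing on its legs at either side of the rest. 50 mm wide (x), 60 long (y), 61 high, plus a black grip rib on top 14 mm thick (x), 50 long (y), z = 61 to 89 mm. Channel along y: 38 mm wide, 55 deep, open below; legs and web 6 mm thick. Origin: middle of the legs' underside, z up; half-turn symmetric.
- rest: Panel rest, fixed: base 100 (x) x 360 (y) x 18 mm, two white posts 50 x 50 mm at y = -150 and +150 mm, 142 mm high, aluminium bar 24 mm in diameter along y, axis at z = 125 mm. On the +y post a collar (28 mm wide, z = 142 to 157 mm) and a 12 mm threaded stud up to z = 200 mm carry the nut. Origin: centre of the underside, z up.
- bar_mid (a point): Point on the bar's axis midway between the posts, 125 mm above the bench; axes as the rest's (y along the bar). Hung square on the bar, the saddle's origin is 43 mm below this point.
- nut: Blue knurled nut, diameter 40, height 26 mm, already started on the upright stud (rest x = 0, y = +150 mm). Origin: centre of its underside, 157 mm above the bench when bottomed, 4 mm higher per turn. A white line on top points along its x, which is the rest's x when bottomed. Stays where left; turns with 0.06 N m, stops dead at the bottom, where the jaws may slip round it harmlessly.
- nut_turn (a joint): Angle of the nut, rad: 0 = bottomed out, growing as it is unscrewed (counter-clockwise from above). Starts 2.0 to 3.8 rad above the bottom; can be unscrewed to 8.
- glue_pot: Bystander: closed jar 64 mm in diameter, 85 mm high, yellow cap; origin under its centre. It stands on the side of the rest where the saddle is not.
- sanding_block: Bystander: cork sanding block 50 x 100 x 34 mm with a red sole, on the right; origin under its centre.
- offcut: Bystander: white ply offcut 110 x 70 x 18 mm, beyond the rest on the right; origin under its centre.
- screw_tray: Bystander: blue divided tray 90 x 130 x 35 mm, beyond the rest on the left; origin under its centre.
- tape_roll: Bystander: roll of yellow tape (a ring) 70 mm in diameter, 25 mm high, on the left; origin under its centre.

How it is judged:
By the outcome, as a careful person would: the job done as asked, in the order asked, and still so for the second after the job is handed in, while the arm keeps its last pose, push and grip.
It also fails if it takes over 72 s, if anything falls off the work surface, if the arm or the gripper's body presses on something with over 40 N, if the wrist force passes 120 N, or if a joint passes its speed limit or range.

## Working session

There is one attempt and no reset: what is moved stays moved. The work goes in short steps, Python scripts to look and compute and a tool call to move; the robot and the scene stay as the last step left them, time stands still between calls to the robot, and variables do not carry over. Pictures are saved under pics/ and viewed, at most 11 in all, crops included, and the job is handed in when it is done.

Besides the shell and the picture viewer there is one more tool, called after "Call:" as a command line: name --argument value ..., lists and objects as JSON in quotes. servo_tool: Moves the arm, as the interface text tells. Its arguments: {"type":"object","properties":{"motion":{"type":"array"},"grip_force":{"type":"number"}},"required":["motion"]}

```bash
mkdir -p pics; ls; cat > h.py <<'E'
import numpy as np, cv2
from station import bot
def ray(c,u,v):
    K=np.array(c["K"]);k=c["k1"];P=np.array(c["pose"])
    d=np.array([(u-K[0,2])/K[0,0],(v-K[1,2])/K[1,1]]);s=d.copy()
    for _ in range(30): s=d/(1+k*(s@s))
    return P[:3,3],P[:3,:3]@np.array([s[0],s[1],1])
def onz(c,u,v,z):
    o,d=ray(c,u,v);return o+d*(z-o[2])/d[2]
def proj(c,p):
    K=np.array(c["K"]);P=np.array(c["pose"]);q=P[:3,:3].T@(np.array(p)-P[:3,3]);s=q[:2]/q[2];s=s*(1+c["k1"]*(s@s))
    return K[0,0]*s[0]+K[0,2],K[1,1]*s[1]+K[1,2]
def save(c,n): cv2.imwrite("pics/"+n+".png",np.array(c["img"])[:,:,::-1])
E
python3 - <<'E'
from h import *
import pickle
D={n:bot.read_camera(n) for n in("scene","top","wrist")}
pickle.dump(D,open("d0.pkl","wb"))
im=[np.array(D[n]["img"])[:,:,::-1] for n in("scene","top")]
cv2.imwrite("pics/top0.png",im[1]);cv2.imwrite("pics/scene0.png",im[0])
for n in D:print(n,np.round(D[n]["pose"],3).tolist(),np.round(D[n]["K"],1).tolist(),D[n]["k1"])
o=bot.get_obs();print({k:np.round(v,3).tolist() for k,v in o.items()},bot.tcp_to_grasp)
E
```

```text
pics
scene [[0.892, 0.252, -0.376, 1.129], [0.453, -0.488, 0.746, -0.99], [0.005, -0.836, -0.549, 0.883], [0.0, 0.0, 0.0, 1.0]] [[494.9, 0.0, 285.0], [0.0, 494.9, 202.2], [0.0, 0.0, 1.0]] -0.04634530212654534
top [[0.019, -0.996, 0.083, 0.478], [-1.0, -0.018, 0.01, 0.007], [-0.009, -0.084, -0.996, 1.507], [0.0, 0.0, 0.0, 1.0]] [[520.7, 0.0, 282.6], [0.0, 520.7, 213.6], [0.0, 0.0, 1.0]] -0.11224106845182547
wrist [[0.312, 0.913, 0.262, 0.144], [0.95, -0.299, -0.088, 0.663], [-0.002, 0.277, -0.961, 0.373], [0.0, 0.0, 0.0, 1.0]] [[301.8, 0.0, 283.3], [0.0, 301.8, 208.2], [0.0, 0.0, 1.0]] -0.03288221572072903
{'t': 0.15, 'q': [-1.361, 0.478, 0.022, 1.556, -0.011, 1.109, -0.083], 'joint_vel': [0.001, -0.001, -0.001, -0.004, -0.0, 0.0, -0.001], 'joint_torque': [0.002, -59.693, 1.61, -28.149, 0.013, 0.007, 0.0], 'eef_pos': [0.211, 0.641, 0.231], 'tool_rot': [-0.0, 0.158, 0.987, -0.001], 'contact_force': [-0.106, -0.381, -0.12], 'torque': [-0.039, 0.042, 0.044], 'grasp_force': 0.0, 'gripper_width': 1.002} 0.0187
```

View pics/top0.png

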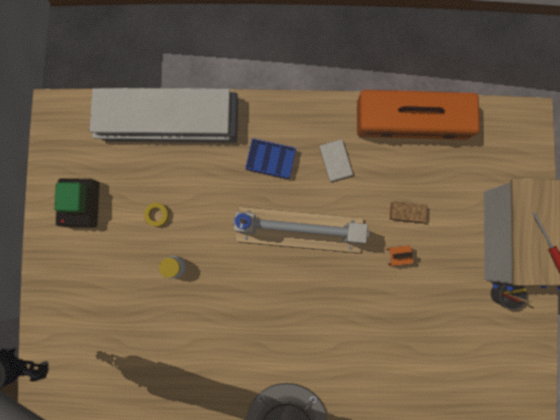

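View pics/scene0.png

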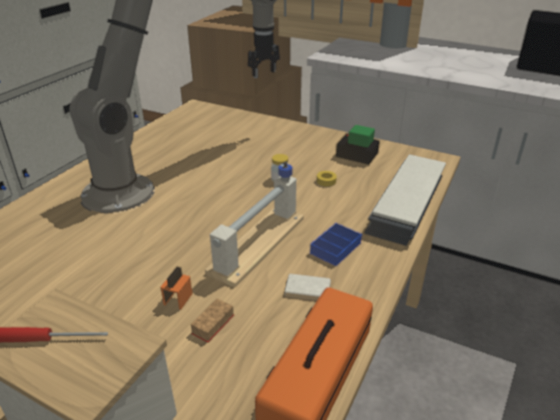

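Top view: nut at (244,221), white −y post at (357,232), bar between them, saddle at (401,256). The scene view agrees: nut (285,170), saddle (176,287). Next I'll take coarse measurements.

```bash
python3 - <<'E'
from h import *
import pickle
D=pickle.load(open("d0.pkl","rb"))
c=D["top"];im=np.array(c["img"]);hsv=cv2.cvtColor(im,cv2.COLOR_RGB2HSV)
def reg(m,x0,x1,y0,y1):
    z=np.zeros_like(m);z[y0:y1,x0:x1]=m[y0:y1,x0:x1]
    cs,_=cv2.findContours(z,0,2);k=max(cs,key=cv2.contourArea);return cv2.minAreaRect(k),cv2.contourArea(k),k
org=cv2.inRange(hsv,(0,150,70),(14,255,255)); r=reg(org,380,425,238,275);print("saddle",r[:2],onz(c,*r[0][0],.061))
b=cv2.boxPoints(r[0]);print(np.round([onz(c,*p,.061)[:2] for p in b],3).tolist())
blk=cv2.inRange(hsv,(0,0,0),(180,255,70));r=reg(blk,388,416,248,264);print("rib",r[:2],onz(c,*r[0][0],.089))
b=cv2.boxPoints(r[0]);print(np.round([onz(c,*p,.089)[:2] for p in b],3).tolist())
blue=cv2.inRange(hsv,(100,90,40),(130,255,255));r=reg(blue,230,260,205,240);print("nut",r[:2],onz(c,*r[0][0],.184))
wh=cv2.inRange(hsv,(0,0,150),(180,60,255));r=reg(wh,340,375,215,248);print("post",r[:2],onz(c,*r[0][0],.142))
pot=onz(c,173,267,.085);print("pot",pot)
print(hsv[232,357],hsv[256,401],hsv[221,244])
big=np.hstack([cv2.resize(im[200:285,225:305],(400,425),interpolation=cv2.INTER_CUBIC),cv2.resize(im[200:285,345:425],(400,425),interpolation=cv2.INTER_CUBIC)])
cv2.imwrite("pics/crop0.png",big[:,:,::-1])
E
```

```text
saddle (((399.8597717285156, 255.23779296875), (18.331636428833008, 23.52191734313965), 83.6598129272461), 257.0) [ 0.48877223 -0.30613144  0.061     ]
[[0.51, -0.27], [0.518, -0.336], [0.468, -0.342], [0.459, -0.276]]
rib (((403.0, 255.0), (4.0, 18.0), 90.0), 52.5) [ 0.48934102 -0.30871067  0.089     ]
[[0.494, -0.284], [0.495, -0.334], [0.484, -0.334], [0.484, -0.284]]
nut (((242.50001525878906, 220.5), (14.758047103881836, 13.86362075805664), 26.56505012512207), 103.5) [0.56909055 0.12282375 0.184     ]
post (((356.4615478515625, 231.69232177734375), (14.904827117919922, 17.258220672607422), 11.309932708740234), 150.0) [ 0.54806234 -0.17355175  0.142     ]
pot [0.44459986 0.31928635 0.085     ]
[ 21  27 151] [11 55 51] [16 56 59]
```

View pics/crop0.png

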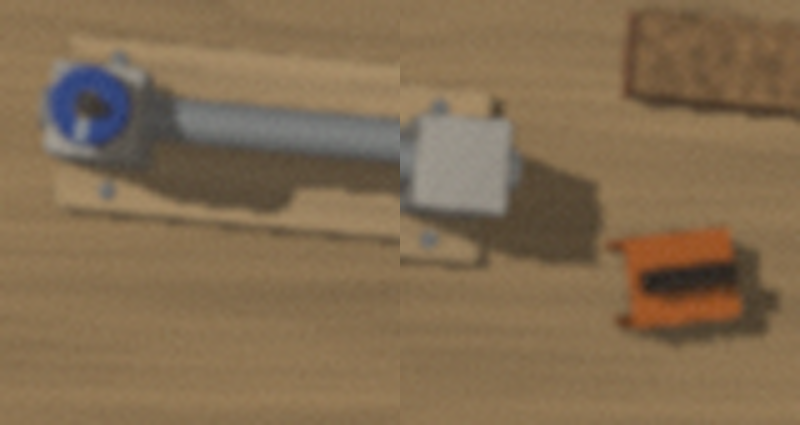

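The crop shows the saddle's rib, yawed about +7°, centred near (0.489,−0.308). The rest is yawed about −4°. Moving over the saddle via a high waypoint.

Call:
servo_tool --motion '[[[-0.43,-0.22,-0.09,0,0,13,1],[-0.43,-0.22,-0.09,0,0,13,1],[-0.43,-0.22,-0.09,0,0,13,1],[-0.43,-0.22,-0.09,0,0,13,1],[-0.43,-0.22,-0.09,0,0,13,1],[-0.43,-0.22,-0.09,0,0,13,1],[-0.43,-0.22,-0.09,0,0,13,1],[-0.43,-0.22,-0.09,0,0,13,1],[-0.43,-0.22,-0.09,0,0,13,1],[-0.43,-0.22,-0.09,0,0,13,1],[-0.43,-0.22,-0.09,0,0,13,1],[-0.43,-0.22,-0.09,0,0,13,1],[-0.56,-0.815,-0.03,0,0,13,1],[-0.56,-0.815,-0.03,0,0,13,1],[-0.56,-0.815,-0.03,0,0,13,1],[-0.56,-0.815,-0.03,0,0,13,1],[-0.56,-0.815,-0.03,0,0,13,1],[-0.56,-0.815,-0.03,0,0,13,1],[-0.56,-0.815,-0.03,0,0,13,1],[-0.56,-0.815,-0.03,0,0,13,1]]]'

```text
t: 1.82
eef_pos: [0.5158, -0.034, 0.2884]
tool_rot: [-0.0, 0.664, 0.748, 0.0]
contact_force: [2.0, -0.3, -0.2]
gripper_width: 1.002
grasp_force: 0.0
```

```bash
cat >> h.py <<'E'
from scipy.spatial.transform import Rotation as Ro
def go(p,yaw,R0=None,p0=None):
    "shift/turn to bring the commanded pose to TCP p, tool y at yaw deg (or +180), pointing down"
    o=bot.get_obs();q=o["tool_rot"];R=Ro.from_quat([q[1],q[2],q[3],q[0]])
    best=None
    for a in(yaw,yaw+180):
        y=np.array([np.cos(np.radians(a)),np.sin(np.radians(a)),0]);z=np.array([0,0,-1.]);x=np.cross(y,z)
        v=(R.inv()*Ro.from_matrix(np.c_[x,y,z])).as_rotvec(degrees=True)/5
        if best is None or np.linalg.norm(v)<np.linalg.norm(best):best=v
    print("from",np.round(o["eef_pos"],4),"t",o["t"],"shift",np.round(R.inv().apply(np.array(p)-o["eef_pos"]),4),"turn",np.round(best,2))
E
python3 -c "
from h import *
go([.489,-.308,.26],7);print(np.round(bot.get_obs()['q'],2))"
```

```text
from [ 0.5158 -0.034   0.2884] t 1.8167 shift [-0.2689 -0.0591  0.0283] turn [ 0.   -0.   -0.04]
[-0.55  0.17  0.57  1.89 -0.1   1.11  0.18]
```

Call:
servo_tool --motion '[[[-0.25,-0.058,0.02,0,0,0,1],[-0.25,-0.058,0.02,0,0,0,1],[-0.25,-0.058,0.02,0,0,0,1],[-0.25,-0.058,0.02,0,0,0,1],[-0.25,-0.058,0.02,0,0,0,1],[-0.25,-0.058,0.02,0,0,0,1],[-0.25,-0.058,0.02,0,0,0,1],[-0.25,-0.058,0.02,0,0,0,1],[-0.25,-0.058,0.02,0,0,0,1],[-0.25,-0.058,0.02,0,0,0,1]]]'

```text
t: 2.65
eef_pos: [0.4892, -0.2854, 0.2684]
tool_rot: [-0.0, 0.663, 0.748, 0.0]
contact_force: [-0.2, -0.1, -0.2]
gripper_width: 0.999
grasp_force: 0.0
```

```bash
python3 - <<'E'
from h import *
c=bot.read_camera("wrist");save(c,"w1");go([.489,-.308,.26],7);print(proj(c,[.489,-.308,.089]))
import pickle;pickle.dump(c,open("w1.pkl","wb"))
E
```

```text
from [ 0.4894 -0.2851  0.2684] t 2.7 shift [-0.0227 -0.0032  0.0084] turn [ 0.   -0.01 -0.01]
(np.float64(280.8844022017629), np.float64(208.7154987306551))
```

View pics/w1.png

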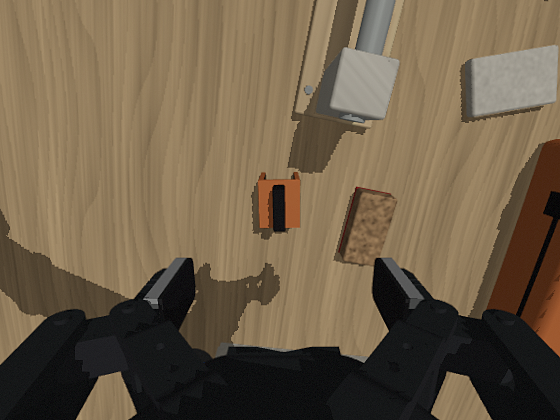

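Wrist view: rib at (279,208), orange web columns 259–301, rows 180–228, and the −y post top at (365,85). Refining these.

```bash
python3 - <<'E'
from h import *
import pickle
c=pickle.load(open("w1.pkl","rb"));im=np.array(c["img"]);hsv=cv2.cvtColor(im,cv2.COLOR_RGB2HSV)
s=np.s_[165:240,250:310]
blk=cv2.inRange(im[s],(0,0,0),(40,40,40))
k=max(cv2.findContours(blk,0,1)[0],key=cv2.contourArea)+np.array([250,165])
print("rib bbox",cv2.boundingRect(k),cv2.minAreaRect(k))
for v in range(183,236,6):
    r=np.where(blk[v-165])[0]+250
    o=np.where(cv2.inRange(hsv[v:v+1,250:310],(0,150,90),(16,255,255))[0])[0]+250
    print(v,r.min() if len(r) else None,r.max() if len(r) else None,o.min() if len(o) else None,o.max() if len(o) else None)
P=lambda u,v,z:np.round(onz(c,u,v,z)[:2],4)
b=cv2.boxPoints(cv2.minAreaRect(k));print([P(*p,.089) for p in b])
g=cv2.inRange(hsv,(0,0,110),(180,50,255));g[:,:310]=0;g[:,410:]=0;g[140:]=0
k=max(cv2.findContours(g,0,1)[0],key=cv2.contourArea);print(cv2.minAreaRect(k),cv2.approxPolyDP(k,4,True)[:,0].tolist())
E
```

```text
rib bbox (273, 185, 13, 47) ((279.0, 208.0), (46.0, 12.0), 90.0)
183 None None 258 299
189 273 283 258 299
195 273 283 258 299
201 273 283 258 299
207 273 284 259 299
213 273 284 259 299
219 273 284 259 299
225 273 284 259 299
231 274 283 None None
[array([ 0.4773, -0.2824]), array([ 0.4902, -0.2808]), array([ 0.4968, -0.3336]), array([ 0.4833, -0.3352])]
((370.55291748046875, 55.51176452636719), (58.571224212646484, 118.9863510131836), 12.528807640075684) [[395, 0], [372, 0], [361, 49], [343, 48], [331, 107], [384, 117], [398, 60], [380, 53]]
```

Call:
servo_tool --motion '[[[-0.0234,-0.0053,0.04,0,0,0,1],[-0.0234,-0.0053,0.08,0,0,0,1],[-0.0234,-0.0053,0.12,0,0,0,1],[-0.0234,-0.0053,0.15,0,0,0,1],[-0.0234,-0.0053,0.17,0,0,0,1],[-0.0234,-0.0053,0.185,0,0,0,1],[-0.0234,-0.0053,0.195,0,0,0,1],[-0.0234,-0.0053,0.202,0,0,0,1],[-0.0234,-0.0053,0.203,0,0,0,1],[-0.0234,-0.0053,0.203,0,0,0,1]]]'

```text
t: 3.53
eef_pos: [0.4867, -0.3107, 0.066]
tool_rot: [0.0, 0.664, 0.748, 0.0]
contact_force: [0.2, 0.5, -0.3]
gripper_width: 1.0
grasp_force: 0.0
```

```bash
python3 - <<'E'
from h import *
go([.487,-.309,.0645],6.7);print(bot.get_obs()["contact_force"])
E
```

```text
from [ 0.4867 -0.3107  0.066 ] t 3.5333 shift [0.0016 0.0005 0.0015] turn [0.01 0.   0.03]
[ 0.22740829  0.50621237 -0.29514852]
```

Close gently, then grip.

Call:
servo_tool --motion '[[[0.0015,0.0005,0.001,0,0,0,0.6],[0.0015,0.0005,0.001,0,0,0,0.4],[0.0015,0.0005,0.001,0,0,0,0.3],[0.0015,0.0005,0.001,0,0,0,0.2],[0.0015,0.0005,0.001,0,0,0,0.1],[0.0015,0.0005,0.001,0,0,0,0],[0.0015,0.0005,0.001,0,0,0,0],[0.0015,0.0005,0.001,0,0,0,0],[0.0015,0.0005,0.001,0,0,0,0],[0.0015,0.0005,0.001,0,0,0,0],[0.0015,0.0005,0.001,0,0,0,0]]]' --grip_force 50

```text
t: 4.45
eef_pos: [0.4867, -0.3097, 0.0649]
tool_rot: [0.0, 0.664, 0.748, 0.0]
contact_force: [1.6, 0.2, 5.6]
gripper_width: 0.153
grasp_force: 49.7
```

Call:
servo_tool --motion '[[[0.001,0,-0.005,0,0,0,0],[0.001,0,-0.02,0,0,0,0],[0.001,0,-0.05,0,0,0,0],[0.001,0,-0.08,0,0,0,0],[0.001,0,-0.11,0,0,0,0],[0.001,0,-0.14,0,0,0,0],[0.01,0.003,-0.17,0,0,0.2,0],[0.03,0.01,-0.185,0,0,0.4,0],[0.05,0.02,-0.19,0,0,0.6,0],[0.08,0.03,-0.19,0,0,0.8,0],[0.11,0.042,-0.19,0,0,1.0,0],[0.14,0.054,-0.19,0,0,1.2,0],[0.17,0.066,-0.19,0,0,1.5,0],[0.2,0.078,-0.19,0,0,1.8,0],[0.23,0.09,-0.19,0,0,2.1,0],[0.25,0.1,-0.19,0,0,2.14,0],[0.265,0.104,-0.19,0,0,2.14,0],[0.273,0.106,-0.19,0,0,2.14,0],[0.273,0.106,-0.19,0,0,2.14,0],[0.273,0.106,-0.19,0,0,2.14,0]]]'

```text
t: 6.12
eef_pos: [0.5588, -0.0266, 0.2544]
tool_rot: [-0.0, 0.731, 0.683, -0.001]
contact_force: [-0.2, -0.7, -1.4]
gripper_width: 0.155
grasp_force: 48.8
```

```bash
python3 - <<'E'
from h import *
import pickle
D={n:bot.read_camera(n) for n in("scene","top","wrist")};pickle.dump(D,open("d2.pkl","wb"))
go([.5585,-.0255,.255],-4);print(bot.get_obs()["gripper_width"])
save(D["wrist"],"w2")
E
```

```text
from [ 0.5589 -0.0278  0.2547] t 6.2667 shift [ 0.0023 -0.0006 -0.0003] turn [-0.    0.   -0.01]
0.15140555563001074
```

View pics/w2.png

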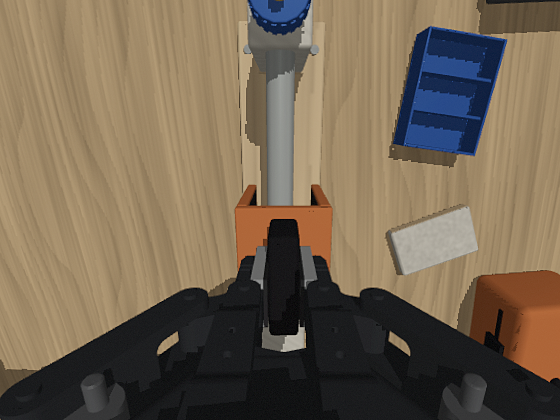

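Wrist view: bar runs along columns ~266–294, rows 60–205. The saddle is held square above it, with the web's far edge at row ~206 and columns 236–332. The nut is at (280,10).

```bash
python3 - <<'E'
from h import *
import pickle
D=pickle.load(open("d2.pkl","rb"));c=D["wrist"];im=np.array(c["img"]);hsv=cv2.cvtColor(im,cv2.COLOR_RGB2HSV)
# bar edges: strongest low-saturation run
pts=[]
for v in range(80,200,15):
    u=np.where(hsv[v,255:305,1]<45)[0]+255
    a,b=u.min(),u.max()+1;m=onz(c,(a+b)/2-.5,v,.125+.0);pts.append(m[:2]);print(v,a,b,np.round(m[:2],4),round(np.linalg.norm(onz(c,a,v,.125)-onz(c,b,v,.125)),4))
pts=np.array(pts);f=np.polyfit(pts[:,1],pts[:,0],1);print("bar x = %.4f + %.4f y ; yaw %.2f ; x at -.0255 %.4f"%(f[1],f[0],np.degrees(-np.arctan(f[0])),np.polyval(f,-.0255)))
o=cv2.inRange(hsv,(3,150,60),(16,255,255))
tz=bot.get_obs()["eef_pos"][2]-.0649
for v in (208,212,216,220,240,250):
    u=np.where(o[v,200:360])[0]+200;print("web",v,u.min(),u.max()+1,np.round(onz(c,(u.min()+u.max())/2,v,tz+.061)[:2],4))
u=np.where(o[195])[0];u=u[(u>200)&(u<360)];print("legs",u.tolist())
w1=pickle.load(open("w1.pkl","rb"))
P=[onz(w1,*p,.142)[:2] for p in [[343,48],[331,107],[384,117],[398,60]]];print("post",np.round(P,4).tolist(),np.mean(P,0))
# web far edge row
for u in(262,310):
    v=np.where(o[:,u])[0];v=v[v>150];print(u,v.min())
print("edge y",onz(c,284,206,tz+.061))
E
```

```text
80 266 295 [0.563  0.0765] 0.0244
95 266 295 [0.5622 0.0646] 0.0247
110 267 294 [0.5613 0.0524] 0.0232
125 267 294 [0.5604 0.0399] 0.0235
140 267 294 [0.5595 0.0271] 0.0238
155 267 293 [0.5581 0.014 ] 0.0233
170 267 293 [0.5571 0.0006] 0.0236
185 267 293 [ 0.5561 -0.0132] 0.0239
bar x = 0.5571 + 0.0791 y ; yaw -4.52 ; x at -.0255 0.5551
web 208 235 332 [0.5605 0.0008]
web 212 235 332 [ 0.5603 -0.0013]
web 216 235 332 [ 0.5602 -0.0034]
web 220 235 332 [ 0.56   -0.0056]
web 240 236 331 [ 0.5593 -0.0165]
web 250 237 331 [ 0.5591 -0.0222]
legs [243, 244, 245, 246, 247, 248, 249, 250, 251, 252, 314, 315, 316, 317, 318, 319, 320, 321, 322, 323, 324]
post [[0.5215, -0.1517], [0.5191, -0.1983], [0.5657, -0.2006], [0.568, -0.1547]] [ 0.54356315 -0.17629653]
262 206
310 206
edge y [0.56105906 0.00180209 0.2507645 ]
```

Call:
servo_tool --motion '[[[0.002,-0.0025,0.01,0,0,0.05,0],[0.002,-0.0025,0.02,0,0,0.05,0],[0.002,-0.0025,0.03,0,0,0.05,0],[0.002,-0.0025,0.038,0,0,0.05,0],[0.002,-0.0025,0.038,0,0,0.05,0],[0.002,-0.0025,0.038,0,0,0.05,0]]]'

```text
t: 6.77
eef_pos: [0.5566, -0.0239, 0.2158]
tool_rot: [-0.0, 0.732, 0.681, -0.001]
contact_force: [0.4, 0.4, -0.9]
gripper_width: 0.152
grasp_force: 48.8
```

```bash
python3 - <<'E'
from h import *
import pickle
D={n:bot.read_camera(n) for n in("scene","top","wrist")};pickle.dump(D,open("d3.pkl","wb"))
c=D["wrist"];im=np.array(c["img"]);hsv=cv2.cvtColor(im,cv2.COLOR_RGB2HSV)
o=bot.get_obs();print(np.round(o["eef_pos"],4),o["gripper_width"])
s=cv2.resize(np.array(D["scene"]["img"])[160:300,190:330],(560,560),interpolation=cv2.INTER_CUBIC)
w=im[150:290,210:350];w=cv2.resize(w,(560,560),interpolation=cv2.INTER_CUBIC)
cv2.imwrite("pics/c3.png",cv2.resize(np.hstack([s,w]),(800,400))[:,:,::-1])
for v in range(170,206,6):
    u=np.where(hsv[v,255:305,1]<45)[0]+255
    g=cv2.inRange(hsv[v:v+1],(3,130,40),(18,255,255))[0];L=np.where(g[225:262])[0]+225;R=np.where(g[300:345])[0]+300
    print(v,u.min(),u.max(),L[[0,-1]] if len(L) else None,R[[0,-1]] if len(R) else None)
E
```

```text
[ 0.5574 -0.0239  0.217 ] 0.15173182588048603
170 267 296 None None
176 267 296 None None
182 267 296 None None
188 267 296 [246 255] [311 320]
194 255 296 [243 253] [314 323]
200 267 296 [240 250] [316 327]
```

View pics/c3.png

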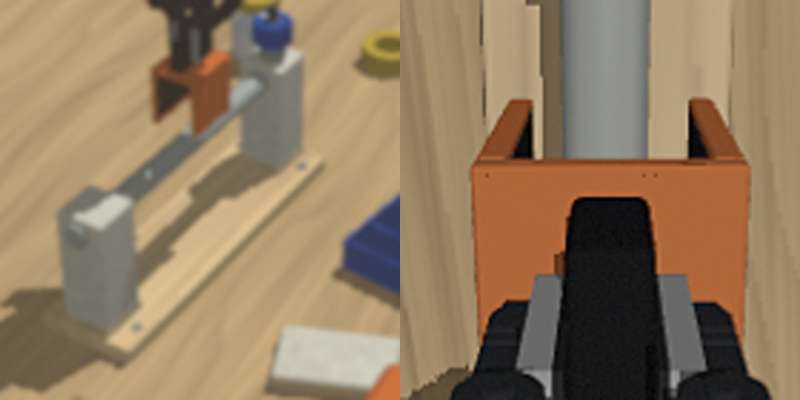

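Scene crop shows the saddle above the bar. In the wrist crop the bar (columns 267–296) sits between the leg ends, whose inner edges are ~256 and ~311. It is centred to about 1 mm, so I'll lower it.

Call:
servo_tool --motion '[[[0,-0.001,0.008,0,0,0,0],[0,-0.001,0.016,0,0,0,0],[0,-0.001,0.024,0,0,0,0],[0,-0.001,0.032,0,0,0,0],[0,-0.001,0.04,0,0,0,0],[0,-0.001,0.046,0,0,0,0],[0,-0.001,0.052,0,0,0,0],[0,-0.001,0.057,0,0,0,0],[0,-0.001,0.061,0,0,0,0],[0,-0.001,0.063,0,0,0,0],[0,-0.001,0.065,0,0,0,0],[0,-0.001,0.065,0,0,0,0]]]'

```text
t: 7.92
eef_pos: [0.556, -0.0236, 0.1514]
tool_rot: [-0.0, 0.732, 0.681, -0.0]
contact_force: [0.1, 0.8, -1.6]
gripper_width: 0.155
grasp_force: 48.9
```

```bash
python3 - <<'E'
from h import *
o=bot.get_obs();print({k:np.round(o[k],4) for k in("eef_pos","contact_force","torque")})
E
```

```text
{'eef_pos': array([ 0.556 , -0.0236,  0.1514]), 'contact_force': array([ 0.0895,  0.8197, -1.6391]), 'torque': array([ 0.0153, -0.0094, -0.071 ])}
```

Call:
servo_tool --motion '[[[0,0,0.001,0,0,0,0],[0,0,0.002,0,0,0,0],[0,0,0.003,0,0,0,0],[0,0,0.0035,0,0,0,0],[0,0,0.004,0,0,0,0],[0,0,0.004,0,0,0,0]]]'

```text
t: 8.42
eef_pos: [0.556, -0.0237, 0.1476]
tool_rot: [-0.0, 0.732, 0.681, -0.0]
contact_force: [-0.5, 1.0, -1.1]
gripper_width: 0.156
grasp_force: 48.9
```

Call:
servo_tool --motion '[[[0,0,0.0005,0,0,0,0],[0,0,0.001,0,0,0,0],[0,0,0.0015,0,0,0,0],[0,0,0.002,0,0,0,0],[0,0,0.002,0,0,0,0]]]'

```text
t: 8.83
eef_pos: [0.5562, -0.0237, 0.1468]
tool_rot: [-0.0, 0.732, 0.681, 0.0]
contact_force: [-4.9, 1.3, 10.6]
gripper_width: 0.153
grasp_force: 50.7
```

Call:
servo_tool --motion '[[[0,0,-0.0005,0,0,0,0],[0,0,-0.001,0,0,0,0],[0,0,-0.001,0,0,0,0.2],[0,0,-0.001,0,0,0,0.25],[0,0,-0.001,0,0,0,0.3],[0,0,-0.001,0,0,0,0.4],[0,0,-0.001,0,0,0,0.5],[0,0,-0.001,0,0,0,0.6],[0,0,-0.001,0,0,0,0.6],[0,0,-0.005,0,0,0,0.6],[0,0,-0.015,0,0,0,0.6],[0,0,-0.03,0,0,0,0.6],[0,0,-0.06,0,0,0,0.6],[0,0,-0.09,0,0,0,0.7],[0,0,-0.12,0,0,0,0.8],[0,0,-0.15,0,0,0,0.9],[0,0,-0.165,0,0,0,1],[0,0,-0.165,0,0,0,1],[0,0,-0.165,0,0,0,1]]]' --grip_force 25

```text
t: 10.42
eef_pos: [0.5564, -0.0238, 0.3119]
tool_rot: [0.001, 0.732, 0.681, 0.001]
contact_force: [-0.0, -0.7, -0.6]
gripper_width: 0.999
grasp_force: 0.0
```

```bash
python3 - <<'E'
from h import *
import pickle
D={n:bot.read_camera(n) for n in("scene","top","wrist")};pickle.dump(D,open("d4.pkl","wb"))
s=cv2.resize(np.array(D["scene"]["img"])[140:300,190:330],(350,400),interpolation=cv2.INTER_CUBIC)
w=cv2.resize(np.array(D["wrist"]["img"])[0:300,150:400],(333,400))
cv2.imwrite("pics/c4.png",np.hstack([s,w])[:,:,::-1])
print(np.round(bot.get_obs()["eef_pos"],4))
E
```

```text
[ 0.5552 -0.0236  0.3095]
```

View pics/c4.png

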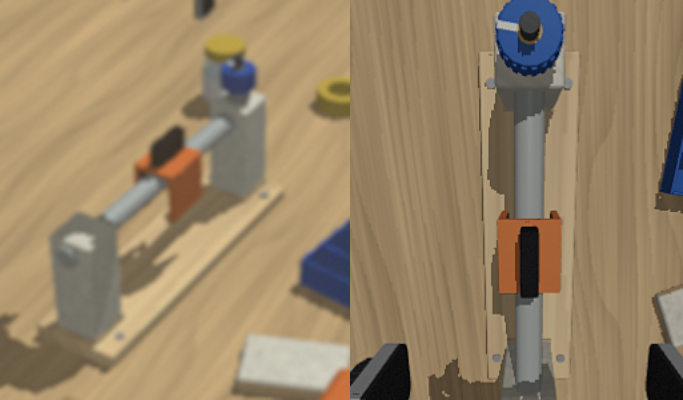

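The saddle hangs astride mid-bar on its own. In the wrist crop the nut is at (528,28), with its white line pointing left (~170° from rest x). Moving over the nut.

Call:
servo_tool --motion '[[[0.04,0,0,0,0,0,1],[0.08,0,0,0,0,0,1],[0.12,0,0,0,0,0,1],[0.145,0,0,0,0,0,1],[0.1525,0.0005,0,0,0,0,1],[0.1525,0.0005,0,0,0,0,1],[0.1525,0.0005,0,0,0,0,1],[0.1525,0.0005,0,0,0,0,1]]]'

```text
t: 11.23
eef_pos: [0.5675, 0.1259, 0.3103]
tool_rot: [0.0, 0.733, 0.68, -0.001]
contact_force: [-0.2, -0.2, 0.4]
gripper_width: 1.001
grasp_force: 0.0
```

```bash
python3 - <<'E'
from h import *
import pickle
c=bot.read_camera("wrist");t=bot.read_camera("top");pickle.dump((c,t),open("d5.pkl","wb"));im=np.array(c["img"]);hsv=cv2.cvtColor(im,cv2.COLOR_RGB2HSV)
o=bot.get_obs();print(np.round(o["eef_pos"],4),np.round(o["q"],3),proj(c,[.567,.125,.185]))
u,v=map(int,proj(c,[.567,.125,.185]))
m=cv2.inRange(hsv,(100,90,40),(130,255,255));m[:,:u-70]=0;m[:,u+70:]=0;m[v+70:]=0;m[:max(0,v-70)]=0
k=max(cv2.findContours(m,0,1)[0],key=cv2.contourArea);(e,ax,an)=cv2.fitEllipse(cv2.convexHull(k));print(e,ax,cv2.boundingRect(k))
print("nut at .185",onz(c,*e,.185),"at .172",onz(c,*e,.172))
x0,y0=int(e[0])-45,max(0,int(e[1])-45);print(x0,y0);w=cv2.resize(im[y0:y0+90,x0:x0+90],(540,540),interpolation=cv2.INTER_CUBIC)
cv2.imwrite("pics/n5.png",w[:,:,::-1])
E
```

```text
[0.5676 0.1261 0.3106] [-0.817  0.286  0.619  1.719 -0.177  1.193 -0.228] (np.float64(283.2352371639154), np.float64(202.1259603125822))
(282.7619323730469, 201.91949462890625) (44.56315994262695, 46.563602447509766) (261, 179, 45, 47)
nut at .185 [0.56658122 0.12522807 0.185     ] at .172 [0.56628248 0.1217602  0.172     ]
237 156
```

View pics/n5.png

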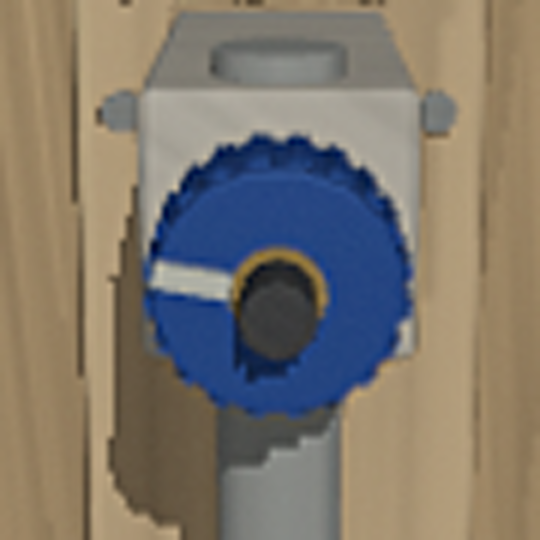

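Nut close-up: top face centre at crop (280,293), i.e. image (283.7,204.8). The white line's outer end is at (152,273), so the nut is ~170° above bottom. I'll pre-rotate the tool by −100° over the nut.

Call:
servo_tool --motion '[[[-0.003,-0.0004,0,0,0,-1,1],[-0.003,-0.0004,0,0,0,-2.3,1],[-0.003,-0.0004,0,0,0,-3.6,1],[-0.003,-0.0004,0,0,0,-4.9,1],[-0.003,-0.0004,0,0,0,-6.2,1],[-0.003,-0.0004,0,0,0,-7.5,1],[-0.003,-0.0004,0,0,0,-8.8,1],[-0.003,-0.0004,0,0,0,-10.1,1],[-0.003,-0.0004,0,0,0,-11.4,1],[-0.003,-0.0004,0,0,0,-12.7,1],[-0.003,-0.0004,0,0,0,-14,1],[-0.003,-0.0004,0,0,0,-15.3,1],[-0.003,-0.0004,0,0,0,-16.6,1],[-0.003,-0.0004,0,0,0,-17.9,1],[-0.003,-0.0004,0,0,0,-19.2,1],[-0.003,-0.0004,0,0,0,-20,1],[-0.003,-0.0004,0,0,0,-20,1],[-0.003,-0.0004,0,0,0,-20,1],[-0.003,-0.0004,0,0,0,-20,1]]]'

```text
t: 12.92
eef_pos: [0.567, 0.1246, 0.3107]
tool_rot: [0.0, -0.049, 0.999, -0.0]
contact_force: [0.4, 0.6, 1.2]
gripper_width: 1.003
grasp_force: 0.0
```

```bash
python3 - <<'E'
from h import *
c=bot.read_camera("wrist");im=np.array(c["img"]);hsv=cv2.cvtColor(im,cv2.COLOR_RGB2HSV)
print(np.round(bot.get_obs()["q"],3))
u,v=map(int,proj(c,[.567,.123,.185]));m=cv2.inRange(hsv,(100,90,40),(130,255,255));x=np.zeros_like(m);x[v-60:v+60,u-60:u+60]=m[v-60:v+60,u-60:u+60]
k=max(cv2.findContours(x,0,1)[0],key=cv2.contourArea);e,ax,_=cv2.fitEllipse(cv2.convexHull(k));print(e,ax,"at .185",onz(c,*e,.185),"pred",u,v)
go([.567,.1232,.155],95.5)
E
```

```text
[-0.587  0.259  0.325  1.707 -0.088  1.19   1.431]
(280.8778381347656, 197.38455200195312) (43.89480209350586, 46.642513275146484) at .185 [0.5636326 0.1224995 0.185    ] pred 281 200
from [0.567  0.1249 0.3107] t 12.9667 shift [ 0.0002 -0.0017  0.1557] turn [-0.    0.    0.04]
```

Call:
servo_tool --motion '[[[0.0005,-0.002,0.03,0,0,0,1],[0.0005,-0.002,0.06,0,0,0,1],[0.0005,-0.002,0.09,0,0,0,1],[0.0005,-0.002,0.115,0,0,0,1],[0.0005,-0.002,0.135,0,0,0,1],[0.0005,-0.002,0.147,0,0,0,1],[0.0005,-0.002,0.153,0,0,0,1],[0.0005,-0.002,0.155,0,0,0,1],[0.0005,-0.002,0.155,0,0,0,1],[0.0005,-0.002,0.155,0,0,0,0.75],[0.0005,-0.002,0.155,0,0,0,0.65],[0.0005,-0.002,0.155,0,0,0,0.55],[0.0005,-0.002,0.155,0,0,0,0.4],[0.0005,-0.002,0.155,0,0,0,0.2],[0.0005,-0.002,0.155,0,0,0,0.2],[0.0005,-0.002,0.155,0,0,0,0.2],[0.0005,-0.002,0.155,0,0,0,0.2]]]' --grip_force 40

```text
t: 14.38
eef_pos: [0.5673, 0.1224, 0.1568]
tool_rot: [0.001, -0.05, 0.999, -0.0]
contact_force: [-0.4, -3.1, 6.1]
gripper_width: 0.457
grasp_force: 39.7
```

```bash
python3 - <<'E'
from h import *
o=bot.get_obs();print({k:np.round(v,3) for k,v in o.items()})
E
```

```text
{'t': np.float64(14.383), 'q': array([-0.549,  0.413,  0.293,  1.875, -0.151,  0.873,  1.49 ]), 'joint_vel': array([-0.001, -0.   , -0.001, -0.   ,  0.001, -0.001,  0.001]), 'joint_torque': array([-1.3010e+00, -4.6336e+01,  3.0000e+00, -2.3091e+01, -5.3400e-01,
       -6.1600e-01, -3.4000e-02]), 'eef_pos': array([0.567, 0.122, 0.157]), 'tool_rot': array([ 0.001, -0.05 ,  0.999, -0.   ]), 'contact_force': array([-0.367, -3.092,  6.109]), 'torque': array([-0.538,  0.336,  0.005]), 'grasp_force': np.float64(39.744), 'gripper_width': np.float64(0.457)}
```

Nut gripped. First 90° clockwise.

Call:
servo_tool --motion '[[[0,0,0,0,0,1,0.2],[0,0,0.0001,0,0,2,0.2],[0,0,0.0002,0,0,3,0.2],[0,0,0.0002,0,0,4,0.2],[0,0,0.0003,0,0,5,0.2],[0,0,0.0003,0,0,6,0.2],[0,0,0.0004,0,0,7,0.2],[0,0,0.0004,0,0,8,0.2],[0,0,0.0005,0,0,9,0.2],[0,0,0.0006,0,0,10,0.2],[0,0,0.0006,0,0,11,0.2],[0,0,0.0007,0,0,12,0.2],[0,0,0.0007,0,0,13,0.2],[0,0,0.0008,0,0,14,0.2],[0,0,0.0008,0,0,15,0.2],[0,0,0.0009,0,0,16,0.2],[0,0,0.001,0,0,17,0.2],[0,0,0.001,0,0,18,0.2],[0,0,0.001,0,0,18,0.2],[0,0,0.001,0,0,18,0.2]]]'

```text
t: 16.05
eef_pos: [0.5669, 0.1219, 0.1557]
tool_rot: [0.0, 0.671, 0.742, -0.0]
contact_force: [-2.6, -3.8, 8.5]
gripper_width: 0.451
grasp_force: 40.0
```

```bash
python3 - <<'E'
from h import *
import pickle
c=bot.read_camera("wrist");pickle.dump(c,open("d6.pkl","wb"));o=bot.get_obs();print({k:np.round(o[k],3) for k in("q","contact_force","torque","gripper_width")})
u,v=map(int,proj(c,[.567,.123,.185]));print(u,v)
im=np.array(c["img"]);cv2.imwrite("pics/n6.png",cv2.resize(im[v-60:v+60,u-60:u+60],(480,480),interpolation=cv2.INTER_CUBIC)[:,:,::-1])
E
```

```text
{'q': array([-0.832,  0.48 ,  0.68 ,  1.895, -0.379,  0.898,  0.133]), 'contact_force': array([-3.048, -3.466,  8.575]), 'torque': array([-0.833,  0.578, -0.087]), 'gripper_width': np.float64(0.455)}
284 291
```

View pics/n6.png

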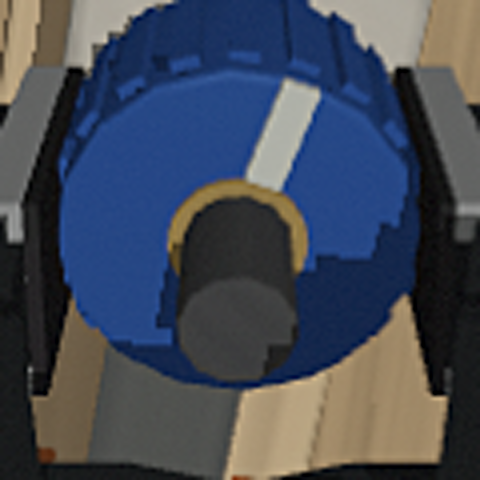

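Wrist crop: nut held between the jaws. The line's outer end is at (303,88), so the nut is ~80° above bottom and did not slip. Continuing to the stop.

Call:
servo_tool --motion '[[[0,0,0,0,0,1,0.2],[0,0,0,0,0,2,0.2],[0,0,0.0001,0,0,3,0.2],[0,0,0.0001,0,0,4,0.2],[0,0,0.0002,0,0,5,0.2],[0,0,0.0002,0,0,6,0.2],[0,0,0.0003,0,0,7,0.2],[0,0,0.0003,0,0,8,0.2],[0,0,0.0004,0,0,9,0.2],[0,0,0.0004,0,0,10,0.2],[0,0,0.0005,0,0,11,0.2],[0,0,0.0005,0,0,12,0.2],[0,0,0.0006,0,0,13,0.2],[0,0,0.0006,0,0,14,0.2],[0,0,0.0007,0,0,15,0.2],[0,0,0.0007,0,0,15.5,0.2],[0,0,0.0008,0,0,16,0.2],[0,0,0.0008,0,0,16.5,0.2],[0,0,0.0008,0,0,16.5,0.2]]]'

```text
t: 17.68
eef_pos: [0.5664, 0.1222, 0.1548]
tool_rot: [0.001, 0.993, 0.116, -0.001]
contact_force: [-4.7, -4.1, 9.2]
gripper_width: 0.456
grasp_force: 40.1
```

```bash
cat >> h.py <<'E'
def st():
    o=bot.get_obs();q=o["tool_rot"];y=Ro.from_quat([q[1],q[2],q[3],q[0]]).as_matrix()[:,1]
    print({k:np.round(o[k],3) for k in("eef_pos","contact_force","torque","gripper_width")},"yaw %.1f"%np.degrees(np.arctan2(y[1],y[0])),"q7",round(o["q"][6],2))
E
python3 -c "
from h import *
st()"
```

```text
{'eef_pos': array([0.566, 0.122, 0.155]), 'contact_force': array([-4.692, -4.061,  9.154]), 'torque': array([-0.843,  0.996,  0.773]), 'gripper_width': np.float64(0.456)} yaw -76.7 q7 -1.04
```

Call:
servo_tool --motion '[[[0,0,0,0,0,0.5,0.2],[0,0,0,0,0,1,0.2],[0,0,0,0,0,1,0.2]]]'

```text
t: 17.93
eef_pos: [0.5678, 0.1225, 0.1549]
tool_rot: [0.001, 0.997, 0.073, 0.001]
contact_force: [0.2, -3.4, 6.4]
gripper_width: 0.456
grasp_force: 40.0
```

```bash
python3 - <<'E'
from h import *
st();c=bot.read_camera("wrist")
u,v=map(int,proj(c,[.5665,.1225,.183]));print(u,v)
im=np.array(c["img"]);cv2.imwrite("pics/n7.png",cv2.resize(im[v-60:v+60,u-60:u+60],(480,480),interpolation=cv2.INTER_CUBIC)[:,:,::-1])
E
```

```text
{'eef_pos': array([0.568, 0.122, 0.155]), 'contact_force': array([ 0.233, -3.401,  6.429]), 'torque': array([-0.842, -0.089,  1.035]), 'gripper_width': np.float64(0.456)} yaw -81.6 q7 -1.11
283 293
```

View pics/n7.png

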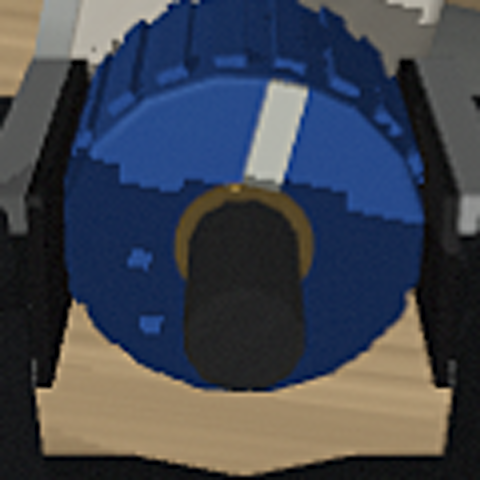

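Torque rose to 1 N m and the line now lies along rest x (~0°), so the nut is bottomed. Backing off 90°.

Call:
servo_tool --motion '[[[0,0,0,0,0,-1,0.2],[0,0,-0.0001,0,0,-2,0.2],[0,0,-0.0002,0,0,-3,0.2],[0,0,-0.0002,0,0,-4,0.2],[0,0,-0.0003,0,0,-5,0.2],[0,0,-0.0003,0,0,-6,0.2],[0,0,-0.0004,0,0,-7,0.2],[0,0,-0.0004,0,0,-8,0.2],[0,0,-0.0005,0,0,-9,0.2],[0,0,-0.0006,0,0,-10,0.2],[0,0,-0.0006,0,0,-11,0.2],[0,0,-0.0007,0,0,-12,0.2],[0,0,-0.0007,0,0,-13,0.2],[0,0,-0.0008,0,0,-14,0.2],[0,0,-0.0008,0,0,-15,0.2],[0,0,-0.0009,0,0,-16,0.2],[0,0,-0.001,0,0,-17,0.2],[0,0,-0.001,0,0,-18,0.2],[0,0,-0.001,0,0,-18.1,0.2],[0,0,-0.001,0,0,-18.1,0.2]]]'

```text
t: 19.65
eef_pos: [0.5667, 0.1234, 0.1559]
tool_rot: [-0.0, 0.65, 0.76, 0.001]
contact_force: [-2.8, -1.8, 7.7]
gripper_width: 0.457
grasp_force: 40.2
```

```bash
python3 - <<'E'
from h import *
st();D={n:bot.read_camera(n) for n in("scene","top","wrist")};c=D["wrist"]
u,v=map(int,proj(c,[.5665,.1225,.184]));im=np.array(c["img"])
w=cv2.resize(im[v-60:v+60,u-60:u+60],(400,400),interpolation=cv2.INTER_CUBIC)
s=cv2.resize(np.array(D["scene"]["img"])[140:300,170:330],(400,400),interpolation=cv2.INTER_CUBIC)
cv2.imwrite("pics/n8.png",np.hstack([s,w])[:,:,::-1])
# line angle, from the white stripe on the nut top
hsv=cv2.cvtColor(im,cv2.COLOR_RGB2HSV);m=cv2.inRange(hsv,(0,0,130),(180,60,255));x=np.zeros_like(m);x[v-45:v+5,u-28:u+28]=m[v-45:v+5,u-28:u+28]
for k in cv2.findContours(x,0,1)[0]:
    if cv2.contourArea(k)>30:
        f=cv2.boxPoints(cv2.minAreaRect(k));P=np.array([onz(c,*p,.184)[:2] for p in f]);e=np.diff(np.vstack([P,P[:1]]),axis=0);L=np.linalg.norm(e,axis=1);i=L.argmax()
        print(cv2.contourArea(k),P.mean(0),L,np.degrees(np.arctan2(e[i,1],e[i,0])))
E
```

```text
{'eef_pos': array([0.567, 0.123, 0.156]), 'contact_force': array([-2.802, -1.828,  7.72 ]), 'torque': array([-0.177,  0.587,  0.048]), 'gripper_width': np.float64(0.457)} yaw 8.9 q7 0.18
236.0 [0.56824354 0.13590832] [0.01256494 0.004105   0.01261439 0.00422229] -97.18503674966361
```

View pics/n8.png

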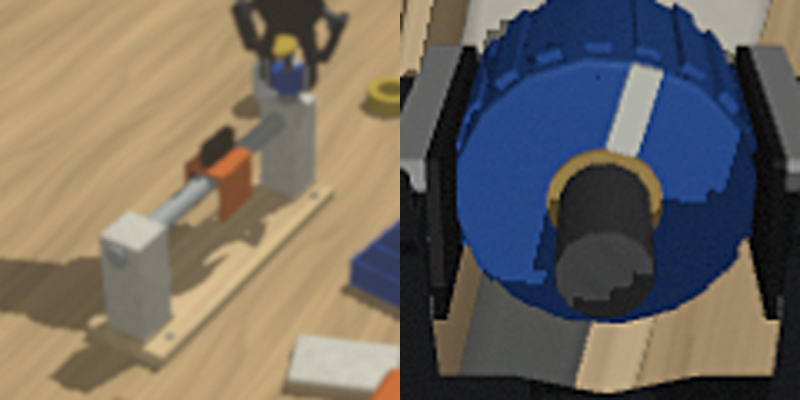

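Scene crop: the saddle still hangs mid-bar. The nut is gripped with its line at ~83° in the world, about 87–90° off the bottom, so I'm handing in.

```bash
python3 -c "
from station import bot
print(bot.hand_in())"
```

```text
the job is handed in; nothing more can be done
None
```

The saddle hangs on its own astride the middle of the bar, and the nut was bottomed, backed off about a quarter turn (87–90° measured) and is still gripped; the job was handed in at about 20 s, but the hand-in gave no verdict.

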